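# Start a machine from its push-button boxes

## Task

Start the machine in its proper order with the fingertips: press in the blue button (dust extractor), then the yellow one (coolant pump), then the green one (spindle), each gently and all the way down so that it stays in. Do not touch the red stop button or its box, leave the boxes standing where they are without lifting or shoving them, and leave the other things on the bench undisturbed.

Things in the scene. Friction and masses are not known exactly. Their poses are not given: they have to be found in the camera images.
- blue_box: loose grey push-button box (extractor), 70 x 70 mm, 50 tall, 0.7 to 1 kg, with a round blue button in the middle of its top inside an aluminium collar 42 mm across that stands 55 mm above the table. Origin: centre of its underside; z up through the button
- blue_top (a point): centre of the upper face of the blue button, a flat cap 32 mm across; 74 mm above the table when out, 64 mm when fully in; moves with the cap
- blue_button (a joint): how far the blue button is pushed in, m: 0 = out, 0.010 = fully in. After that a sprung cushion (about 2 N per mm) yields up to 8 mm more and comes back when let go. It has no return spring: about 3 N pushes it straight down and it stays where it is left
- yellow_box: loose grey push-button box (coolant pump), 70 x 70 mm, 50 tall, 0.7 to 1 kg, with a round yellow button in the middle of its top inside an aluminium collar 42 mm across that stands 55 mm above the table. Origin: centre of its underside; z up through the button
- yellow_top (a point): centre of the upper face of the yellow button, a flat cap 32 mm across; 74 mm above the table when out, 64 mm when fully in; moves with the cap
- yellow_button (a joint): how far the yellow button is pushed in, m: 0 = out, 0.010 = fully in. After that a sprung cushion (about 2 N per mm) yields up to 8 mm more and comes back when let go. It has no return spring: about 3 N pushes it straight down and it stays where it is left
- green_box: loose grey push-button box (spindle), 70 x 70 mm, 50 tall, 0.7 to 1 kg, with a round green button in the middle of its top inside an aluminium collar 42 mm across that stands 55 mm above the table. Origin: centre of its underside; z up through the button
- green_top (a point): centre of the upper face of the green button, a flat cap 32 mm across; 74 mm above the table when out, 64 mm when fully in; moves with the cap
- green_button (a joint): how far the green button is pushed in, m: 0 = out, 0.010 = fully in. After that a sprung cushion (about 2 N per mm) yields up to 8 mm more and comes back when let go. It has no return spring: about 3 N pushes it straight down and it stays where it is left
- red_box: loose grey push-button box (stop), 70 x 70 mm, 50 tall, 0.7 to 1 kg, with a round red button in the middle of its top inside an aluminium collar 42 mm across that stands 55 mm above the table. Origin: centre of its underside; z up through the button
- red_top (a point): centre of the upper face of the red button, a flat cap 32 mm across; 74 mm above the table when out, 64 mm when fully in; moves with the cap
- red_button (a joint): how far the red button is pushed in, m: 0 = out, 0.010 = fully in. After that a sprung cushion (about 2 N per mm) yields up to 8 mm more and comes back when let go. It has no return spring: about 3 N pushes it straight down and it stays where it is left
- jar_3: bystander: pale blue jar with white lid, 51 mm across, 61 tall. Origin: centre of its underside
- jar_1: bystander: cream jar with black lid, 43 mm across, 66 tall. Origin: centre of its underside
- battery_2: bystander: green and yellow battery cell standing on end, 15 mm across, 50 tall. Origin: centre of its underside
- spool_2: bystander: green spool with white flanges, standing, 34 mm across, 48 tall. Origin: centre of its underside
- tape_1: bystander: roll of tan tape lying flat, 96 mm across, 48 tall. Origin: centre of its underside
- gauge_case: bystander: small black case, 74 x 112 mm, 46 tall. Origin: centre of its underside. Fixed equipment that never moves stands beyond the work: a white mug, 91 mm tall, and a carton, 66 mm tall, at the right (y below -0.36 m), a yellow parts case, 79 mm tall, at the left (y above 0.43 m), a power strip, 39 mm tall, at the back (x above 0.77 m)
Things that resemble listed ones, but are neither listed nor needed, are in the scene too. Leave any orange or pink look-alike of the yellow_box alone.

How it is judged (in metres and radians):
On the way, in this order (a step that is already met when the one before it is completed fails the run):
1. the blue button is pressed in and stays in (value of joint blue_button above 0.0075 m), for 0.2 s.
2. the yellow button is pressed in and stays in (value of joint yellow_button above 0.0075 m), for 0.2 s.
3. the green button is pressed in and stays in (value of joint green_button above 0.0075 m), for 0.2 s.
At the end, for the whole second after the job is handed in: the blue, yellow and green buttons are each in by more than 7.5 of their 10 mm, the red one is out (less than 2 mm in), and all four boxes stand flat, at rest, within 20 mm of where they began (value of joint each of blue_button, yellow_button, green_button above 0.0075 m and value of joint red_button below 0.002 m and distance of each of blue_box, yellow_box, green_box, red_box from where it was at the start of the episode below 0.02 m and angle between each of blue_box, yellow_box, green_box, red_box's own z axis and vertical below 0.1 rad and linear speed of each of blue_box, yellow_box, green_box, red_box below 0.01 m/s); the robot touches nothing.
It fails at once if a button is pushed in (over 3 mm) before the one that comes before it (blue, yellow, green) is in ((value of joint yellow_button above 0.003 m and value of joint blue_button below 0.0075 m) or (value of joint green_button above 0.003 m and value of joint yellow_button below 0.0075 m)).
It fails at once if the red button or its box is touched (contact force between red_box and the fingers above 0.5 N or contact force between red_box and the arm above 0.5 N).
It fails at once if a button or box is pressed hard (over 25 N) (contact force between any of blue_box, yellow_box, green_box and the fingers above 25 N or contact force between any of blue_box, yellow_box, green_box and the arm above 25 N).
It fails at once if a box is lifted (10 mm) or shoved (20 mm) (height (world z) of any of blue_box, yellow_box, green_box, red_box above 0.01 m or distance of any of blue_box, yellow_box, green_box, red_box from where it was at the start of the episode above 0.02 m).
It fails at once if a bystander is moved by over 15 mm or tipped (distance of any of jar_3, jar_1, battery_2, spool_2, tape_1, gauge_case from where it was at the start of the episode above 0.015 m or angle between any of jar_3, jar_1, battery_2, spool_2, tape_1, gauge_case's own z axis and vertical above 0.3 rad).
It also fails if it takes over 48 s, if anything falls off the work surface, if the arm or the gripper's body presses on something with over 40 N, if the wrist force passes 120 N, or if a joint passes its speed limit or range.

## Robot

A 7-joint arm with a two-finger parallel gripper is mounted at the origin on the work surface; the furniture and walls round the work are solid. World frame = base frame: x ahead of the robot, y to its left, z up, the work surface at z = 0. Lengths are in mm, angles in rad, forces in N, time in s.
With the tool pointing down it reaches from about 425 to 875 mm from the base axis. Payload 4.7 kg.
Tool frame: the origin (TCP) lies between the finger pads; the fingertips stand 11 mm ahead of it and the grasp point (between the pads) lies 8 mm behind it; x points along the fingers, z is the direction in which the jaws open and shut, and the axes are right-handed (so a half turn about x gives the same grasp; the last joint's range is limited). The gripper opens to 85 mm and grips with 20 to 120 N. Pads are 22 mm wide; open, the fingers measure 114 mm over their backs; the gripper's body (76 mm by 85 mm) begins 54 mm behind the grasp point. The pads swing forward as they close: fully open they stand 13 mm farther back than shut.
Start: joints at [-1.093, 0.321, -0.07, 1.45, 0.023, 1.371, -0.057], TCP at [290.805, 581.34, 242.349] pointing down, gripper open.
Joint ranges: [-2.86, 2.86], [-0.3, 2.09], [-1.38, 1.24], [0.06, 2.45], [-1.56, 4.7], [0.09, 2.05], [-2.69, 2.69]. Speed limits (rad/s): [2.57, 2.57, 3.14, 3.14, 3.14, 3.14, 3.14].

## Interface

Orientations are given as a unit quaternion [w, x, y, z].
In Python, from workcell import sensors, capture, job gives the robot as it stands. The module is installed in compiled form; this text tells all that it offers.
- The arm moves only by the tool drive_tool, never from a script. Its argument "deltas" is a list of rows, each a list of 7 numbers: the shift along the tool's x, y, z in m, then the turn, a rotation vector about the tool's x, y, z in rad, then the finger opening in m, from 0 to 0.0854. In form: [[x, y, z, ax, ay, az, fingers], ...]. A call has 1 to 5 rows; each row is the pose to reach, as a shift and turn from the pose commanded when the call began, along the tool's axes at that moment; what a row does not reach only later rows make up. A row lasts 1/8 s, in which the tool goes at most 62.5 mm and 10.7 degrees, less where a joint would pass 70% of its speed; a pose out of reach is approached as far as the arm can. A call with a gripper value outside its range is refused whole. The fingers move at their own pace and stop on an object; the grip force is fixed at half the most. Time passes only in rows, so rows that repeat a pose let the fingers close. It gives the time, the measured TCP pose, the force and the opening at its end, in the units of the state.
- sensors.get_obs(): the state, without advancing time (a new reading comes with each control period).
- capture(name): name is "side" or "top" or "wrist"; returns a dict with "pixels" (384x512x3 uint8, red, green, blue), "vertical_fov" (degrees; the focal length in pixels is half the picture's height over the tangent of half this angle, whatever the lens; pixels are square), "cx", "cy" (the principal point, pixels), "k1" (the pictures are not rectified: a ray, as slopes to the right and down, at radius r is drawn at 1 + k1 r^2 times it, then the intrinsics apply), "R" (3x3) and "t" (3): a world point X has camera coordinates R X + t; the wrist camera has in their place "T_tool_cam" (4x4, takes a point from camera to tool coordinates, whose origin is the TCP and whose axes are the tool frame's). Camera axes: x right, y down, z forward; pixel columns grow to the right and rows downward; lengths in mm; the calibration is good to about 2 mm. A picture is of the moment at which its call begins: read the wrist's pose just before it. There is no depth.
- job.sign_off(): hands the job in, once; it reports no verdict.
The state is a dict: "clock": time; "joint_pos": joint angles; "joint_velocities": joint speeds; "tau": joint torques, N m; "eef_pos": TCP position; "tcp_rot": TCP orientation; "ft_force": force on the tool from outside, world axes, zero at the start; "torque": the same for the moment, N m; "finger_gap": opening from 0.0 (shut) to 1.0 (fully open).
Only numpy, scipy, OpenCV 4.12 (cv2) and the standard library are available. Lean on these libraries where they do the work, as an engineer would, in place of code of your own. Each camera call takes 0.05 s, during which the arm holds its last target. There are 200 camera calls.

## Working session

There is one attempt and no reset: what is moved stays moved. The work goes in short steps, Python scripts to look and compute and a tool call to move; the robot and the scene stay as the last step left them, time stands still between calls to the robot, and variables do not carry over. Pictures are saved under pics/ and viewed, about 8 in all and at most 12, crops included, and the job is handed in when it is done.

Besides the shell and the picture viewer there is one more tool, called after "Call:" as a command line: name --pt "numbers of a row" for each row, then --argument value for the rest. drive_tool: Moves the arm, as the interface text tells. Its arguments: {"type":"object","properties":{"deltas":{"type":"array"}},"required":["deltas"]}

```bash
mkdir -p pics; cat > h.py <<'E'
import numpy as np, cv2
from workcell import sensors, capture, job
from scipy.spatial.transform import Rotation as Rn
def pose():
    o=sensors.get_obs(); q=np.array(o["tcp_rot"]); return np.array(o["eef_pos"]),Rn.from_quat(q[[1,2,3,0]]).as_matrix()
def ray(c,u,v,p=None,R=None):
    h,w=c["pixels"].shape[:2]; f=h/2/np.tan(np.radians(c["vertical_fov"])/2)
    d=np.array([(u-c["cx"])/f,(v-c["cy"])/f]); s=d.copy()
    for _ in range(30): s=d/(1+c["k1"]*(s@s))
    s=np.r_[s,1]
    if "R" in c: Rm=np.array(c["R"]);return -Rm.T@np.array(c["t"]),Rm.T@s
    T=np.array(c["T_tool_cam"]);return p+R@T[:3,3],R@T[:3,:3]@s
def at(c,u,v,z,p=None,R=None):
    o,d=ray(c,u,v,p,R);return o+d*(z-o[2])/d[2]
def save(c,n,crop=None,k=1):
    im=c["pixels"][:,:,::-1]
    if crop: a,b,x,y=crop; im=im[b:y,a:x]
    cv2.imwrite(f"pics/{n}.png",cv2.resize(im,None,fx=k,fy=k,interpolation=cv2.INTER_CUBIC))
E
python3 - <<'E'
from h import *
import pickle
print(sensors.get_obs()); print(pose()[1])
for n in("top","side"):
    c=capture(n);pickle.dump(c,open(n+".pkl","wb"));save(c,n,None,1.5);print(n,{k:v for k,v in c.items() if k!="pixels"})
E
```

```text
{'clock': 0.0, 'joint_pos': array([-1.09291823,  0.32180252, -0.07008082,  1.45167942,  0.022612  ,
        1.37080784, -0.05688637]), 'joint_velocities': array([-5.32117211e-05, -1.28418480e-03,  1.28587143e-03,  1.01296805e-03,
        2.51138761e-04,  1.92504935e-03, -7.65405315e-04]), 'tau': array([-2.31074009e-04, -4.93569589e+01, -3.81949078e-01, -3.14322782e+01,
        1.31110192e-02,  1.13851068e-02, -1.47214507e-05]), 'eef_pos': array([290.58020791, 580.84794819, 241.23454343]), 'tcp_rot': array([ 0.60096435, -0.37210983,  0.60206954,  0.37133326]), 'ft_force': array([-0.4025805 , -1.22188226,  0.08696489]), 'torque': array([ 0.02357986, -0.01311199,  0.03880978]), 'finger_gap': 0.9993277291982123}
[[-7.52247620e-04 -8.94388093e-01  4.47291150e-01]
 [-1.75587783e-03  4.47291768e-01  8.94386377e-01]
 [-9.99998176e-01 -1.12588589e-04 -1.90691039e-03]]
top {'vertical_fov': 56.73825851168433, 'cx': 252.13389821471762, 'cy': 197.25013283263513, 'k1': -0.10578511198328817, 'R': array([[ 1.80977279e-02, -9.99836205e-01, -1.90550619e-04],
       [-9.97106141e-01, -1.80342370e-02, -7.38519448e-02],
       [ 7.38364117e-02,  1.52655159e-03, -9.97269198e-01]]), 't': array([  40.55732534,  550.73307882, 1004.68856491])}
side {'vertical_fov': 51.90581085276934, 'cx': 257.21114015576984, 'cy': 190.36416760099777, 'k1': -0.07129625600783245, 'R': array([[ 0.94359004, -0.33109923, -0.00333781],
       [-0.22745297, -0.64081997, -0.73322228],
       [ 0.24063039,  0.69262043, -0.67998084]]), 't': array([-502.14857868,  198.89010192,  911.23482639])}
```

View pics/top.png

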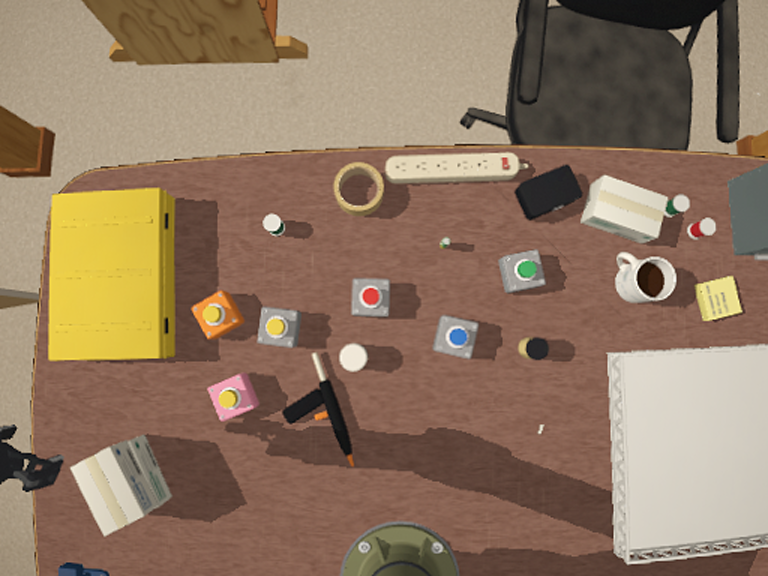

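View pics/side.png

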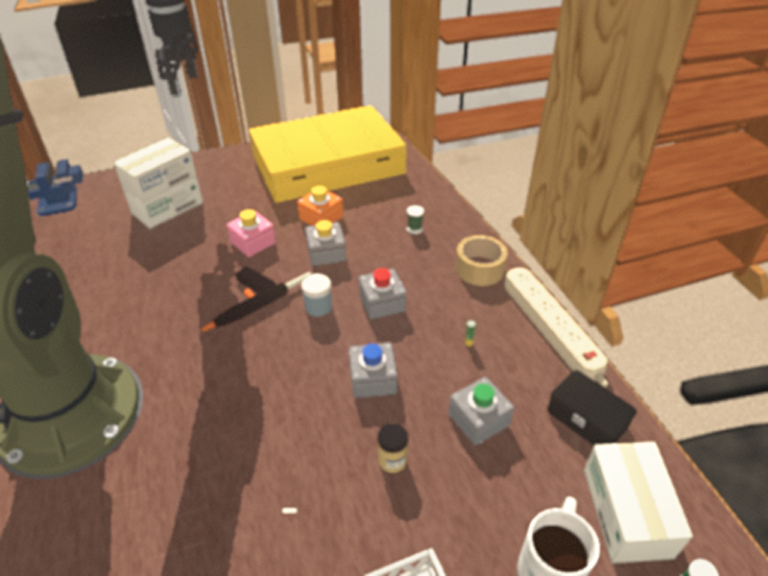

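Top view (1.5x picture pixels): the blue button is at (457,337), the green at (527,269) and the red at (371,296). Yellow caps sit on a grey box (277,327), an orange box (213,314) and a pink box (228,399). I choose the grey one. The side view agrees, with grey/yellow at (325,230), blue at (373,355) and green at (484,395).

```bash
python3 - <<'E'
from h import *
import pickle
T=pickle.load(open("top.pkl","rb"));S=pickle.load(open("side.pkl","rb"))
hue={"blue":(105,125),"yellow":(20,32),"green":(55,85),"red":None}
pts={"blue":((457,337),(373,354)),"yellow":((277,327),(325,229)),"green":((527,269),(484,394)),"red":((371,296),(382,278))}
def cen(c,p,n):
    u,v=int(p[0]/1.5),int(p[1]/1.5);r=12
    hsv=cv2.cvtColor(c["pixels"],cv2.COLOR_RGB2HSV)[v-r:v+r+1,u-r:u+r+1].astype(int)
    h=hsv[...,0]
    m=((h<8)|(h>172)) if hue[n] is None else (h>=hue[n][0])&(h<=hue[n][1])
    m&=(hsv[...,1]>140)&(hsv[...,2]>90)
    ys,xs=np.nonzero(m);return u-r+xs.mean(),v-r+ys.mean(),m.sum()
for n,(a,b) in pts.items():
    ca=cen(T,a,n);cb=cen(S,b,n)
    print(n,np.round(ca,1),at(T,*ca[:2],73).round(1),"side",np.round(cb,1),at(S,*cb[:2],70).round(1))
for n,p,z in [("jar3",(353,357),61),("jar1",(537,348),66),("orange",(213,314),74),("tool",(330,400),20),("bat",(445,242),50),("spool",(272,224),48)]:
    print(n,at(T,p[0]/1.5,p[1]/1.5,z).round())
save(T,"crop",(150,165,390,255),3.3)
E
```

```text
blue [305.  224.2  91. ] [475. -95.  73.] side [247.7 234.7  89. ] [474.7 -98.1  70. ]
yellow [183.3 217.4  93. ] [487.2 237.6  73. ] side [215.7 151.3  83. ] [486.8 234.3  70. ]
green [350.6 178.8  89. ] [ 602.1 -221.3   73. ] side [nan nan  0.] [nan nan nan]
red [246.7 197.1  89. ] [546.3  65.2  73. ] side [254.1 184.  112. ] [545.9  62.8  70. ]
jar3 [434.  95.  61.]
jar1 [ 456. -244.   66.]
orange [507. 353.  74.]
tool [349. 139.  20.]
bat [652. -74.  50.]
spool [681. 255.  48.]<stdin>:12: RuntimeWarning: Mean of empty slice.
  ret = ret.dtype.type(ret / rcount)
```

View pics/crop.png

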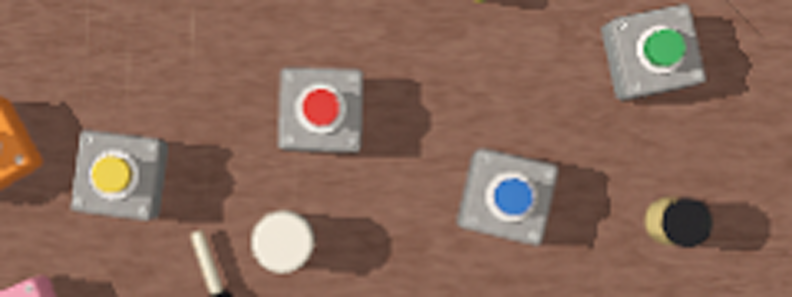

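The crop confirms that the chosen yellow button sits on a grey box, at crop (112,175). Orange and pink are at its edge. Blue is at (513,197) and green at (665,48). Next I shut the gripper and cross over high up to blue.

Call:
drive_tool --pt "0 -0.033 -0.037 0 0 0 0" --pt "0 -0.066 -0.074 0 0 0 0" --pt "0 -0.1 -0.112 0 0 0 0" --pt "0 -0.133 -0.149 0 0 0 0" --pt "0 -0.167 -0.186 0 0 0 0"

```text
clock: 0.72
eef_pos: [357.1, 338.4, 242.0]
tcp_rot: [0.601, -0.372, 0.602, 0.372]
ft_force: [0.3, -1.0, 0.2]
finger_gap: 0.0
```

Call:
drive_tool --pt "0 -0.033 -0.037 0 0 0 0" --pt "0 -0.066 -0.074 0 0 0 0" --pt "0 -0.1 -0.112 0 0 0 0" --pt "0 -0.133 -0.149 0 0 0 0" --pt "0 -0.167 -0.186 0 0 0 0"

```text
clock: 1.35
eef_pos: [423.1, 97.6, 242.1]
tcp_rot: [0.602, -0.372, 0.601, 0.372]
ft_force: [1.0, 0.3, 0.1]
finger_gap: -0.001
```

Call:
drive_tool --pt "0 -0.033 -0.037 0 0 0 0" --pt "0 -0.066 -0.074 0 0 0 0" --pt "0 -0.1 -0.112 0 0 0 0" --pt "0.03 -0.133 -0.15 0 0 0 0" --pt "0.06 -0.133 -0.15 0 0 0 0"

```text
clock: 1.98
eef_pos: [475.2, -99.1, 181.9]
tcp_rot: [0.603, -0.37, 0.603, 0.369]
ft_force: [-0.1, 1.2, 0.2]
finger_gap: 0.005
```

Call:
drive_tool --pt "0 0 0 0 0 0 0" --pt "0 0 0 0 0 0 0"

```text
clock: 2.22
eef_pos: [475.4, -93.8, 183.1]
tcp_rot: [0.602, -0.372, 0.601, 0.372]
ft_force: [-0.5, 0.7, 0.0]
finger_gap: 0.001
```

```bash
python3 - <<'E'
from h import *
p,R=pose();c=capture("wrist");save(c,"w1",None,1.5);print(p,R.round(4),np.array(c["T_tool_cam"]).round(3))
hsv=cv2.cvtColor(c["pixels"],cv2.COLOR_RGB2HSV).astype(int)
m=(hsv[...,0]>=105)&(hsv[...,0]<=125)&(hsv[...,1]>140)&(hsv[...,2]>80)
n,l,s,cc=cv2.connectedComponentsWithStats(m.astype(np.uint8))
for i in range(1,n):
    if s[i,4]>150: print(s[i],cc[i],at(c,*cc[i],74,p,R).round(1))
E
```

```text
[475.40761657 -93.78042687 183.1415975 ] [[ 9.000e-04 -8.949e-01  4.462e-01]
 [ 2.000e-04  4.462e-01  8.949e-01]
 [-1.000e+00 -7.000e-04  5.000e-04]] [[-1.00000e-03 -3.03000e-01  9.53000e-01 -1.30649e+02]
 [-1.00000e-03 -9.53000e-01 -3.03000e-01  7.72790e+01]
 [ 1.00000e+00 -1.00000e-03  0.00000e+00  9.31000e-01]
 [ 0.00000e+00  0.00000e+00  0.00000e+00  1.00000e+00]]
[232 177  33  35 898] [248.3674833  194.03340757] [474.  -94.5  74. ]
```

View pics/w1.png

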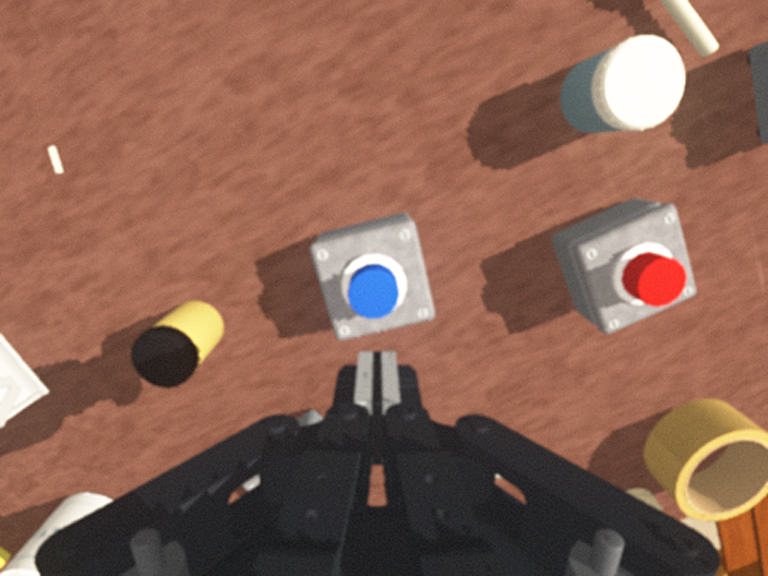

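The wrist view shows the blue cap at (373,291), straight ahead of the closed fingertips at (378,355). The measured cap is within 1.5 mm of the tool axis, so I descend.

Call:
drive_tool --pt "0.02 0.001 -0.001 0 0 0 0" --pt "0.045 0.001 -0.001 0 0 0 0" --pt "0.065 0.001 -0.001 0 0 0 0" --pt "0.078 0.001 -0.001 0 0 0 0" --pt "0.083 0.001 -0.001 0 0 0 0"

```text
clock: 2.9
eef_pos: [473.9, -94.5, 99.5]
tcp_rot: [0.602, -0.372, 0.601, 0.372]
ft_force: [0.3, 0.1, -0.5]
finger_gap: 0.001
```

Call:
drive_tool --pt "0.002 0 0 0 0 0 0" --pt "0.004 0 0 0 0 0 0" --pt "0.006 0 0 0 0 0 0" --pt "0.008 0 0 0 0 0 0" --pt "0.01 0 0 0 0 0 0"

```text
clock: 3.52
eef_pos: [473.7, -94.9, 89.3]
tcp_rot: [0.602, -0.372, 0.601, 0.372]
ft_force: [-0.5, 0.2, 0.5]
finger_gap: -0.003
```

Call:
drive_tool --pt "0.001 0 0 0 0 0 0" --pt "0.002 0 0 0 0 0 0" --pt "0.003 0 0 0 0 0 0" --pt "0.004 0 0 0 0 0 0" --pt "0.005 0 0 0 0 0 0"

```text
clock: 4.15
eef_pos: [473.7, -94.9, 84.3]
tcp_rot: [0.602, -0.372, 0.601, 0.372]
ft_force: [0.1, -0.0, 0.3]
finger_gap: -0.003
```

Tip should touch near TCP z=85. Continuing slowly.

Call:
drive_tool --pt "0.001 0 0 0 0 0 0" --pt "0.002 0 0 0 0 0 0" --pt "0.003 0 0 0 0 0 0" --pt "0.004 0 0 0 0 0 0" --pt "0.005 0 0 0 0 0 0"

```text
clock: 4.78
eef_pos: [473.7, -94.9, 79.3]
tcp_rot: [0.602, -0.372, 0.601, 0.372]
ft_force: [-0.9, 0.2, 2.0]
finger_gap: -0.004
```

Call:
drive_tool --pt "0.001 0 0 0 0 0 0" --pt "0.002 0 0 0 0 0 0" --pt "0.003 0 0 0 0 0 0" --pt "0.004 0 0 0 0 0 0"

```text
clock: 5.28
eef_pos: [473.7, -94.9, 75.3]
tcp_rot: [0.602, -0.372, 0.601, 0.372]
ft_force: [-0.2, 0.6, 3.5]
finger_gap: -0.002
```

Call:
drive_tool --pt "0.001 0 0 0 0 0 0" --pt "0.002 0 0 0 0 0 0" --pt "0.003 0 0 0 0 0 0" --pt "0.003 0 0 0 0 0 0"

```text
clock: 5.78
eef_pos: [473.8, -94.9, 72.5]
tcp_rot: [0.602, -0.372, 0.601, 0.372]
ft_force: [-1.0, 0.4, 5.3]
finger_gap: -0.007
```

Call:
drive_tool --pt "0.001 0 0 0 0 0 0" --pt "0.0015 0 0 0 0 0 0" --pt "0.0015 0 0 0 0 0 0"

```text
clock: 6.15
eef_pos: [473.8, -94.9, 71.3]
tcp_rot: [0.602, -0.372, 0.601, 0.372]
ft_force: [-2.0, 0.3, 8.3]
finger_gap: -0.0
```

Call:
drive_tool --pt "-0.003 0 0 0 0 0 0" --pt "-0.008 0 0 0 0 0 0" --pt "-0.025 0 0 0 0 0 0" --pt "-0.06 0 0 0 0 0 0" --pt "-0.112 0 0 0 0 0 0"

```text
clock: 6.78
eef_pos: [472.5, -94.9, 183.6]
tcp_rot: [0.601, -0.371, 0.602, 0.372]
ft_force: [0.4, 0.4, -0.2]
finger_gap: 0.001
```

```bash
python3 - <<'E'
from h import *
p,R=pose();print(p);c=capture("wrist");S=capture("side")
def comp(c,lo,hi,z):
    hsv=cv2.cvtColor(c["pixels"],cv2.COLOR_RGB2HSV).astype(int)
    m=(hsv[...,0]>=lo)&(hsv[...,0]<=hi)&(hsv[...,1]>140)&(hsv[...,2]>80)
    n,l,s,cc=cv2.connectedComponentsWithStats(m.astype(np.uint8))
    for i in range(1,n):
        if s[i,4]>60: print(s[i],cc[i].round(1),at(c,*cc[i],z,p,R).round(1))
comp(c,105,125,64)
a=cv2.resize(c["pixels"][130:260,170:330],None,fx=2.4,fy=2.4);b=cv2.resize(S["pixels"][200:290,215:315],None,fx=3.46,fy=3.46)
h=min(a.shape[0],b.shape[0]);cv2.imwrite("pics/chk.png",np.hstack([a[:h],b[:h]])[:,:,::-1])
E
```

```text
[472.50424852 -94.87797003 183.6146685 ]
[236 179  31  31 758] [251.1 194.2] [474.9 -95.1  64. ]
```

View pics/chk.png

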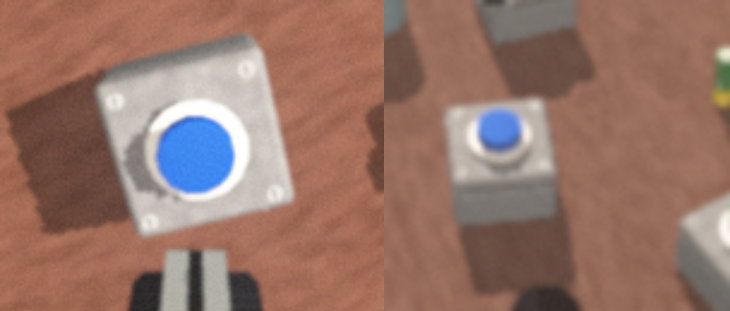

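Blue is seated: cushion force rose to 8.3 N, the cap sits lower in its collar, and the box hasn't shifted. Next is yellow.

Call:
drive_tool --pt "0 0.02 0.045 0 0 0 0" --pt "0 0.042 0.093 0 0 0 0" --pt "0 0.064 0.141 0 0 0 0" --pt "0 0.085 0.189 0 0 0 0" --pt "0 0.106 0.235 0 0 0 0"

```text
clock: 7.5
eef_pos: [483.8, 164.4, 183.3]
tcp_rot: [0.602, -0.372, 0.601, 0.372]
ft_force: [0.4, -0.3, 0.2]
finger_gap: 0.004
```

Call:
drive_tool --pt "0 0.018 0.04 0 0 0 0" --pt "0 0.028 0.06 0 0 0 0" --pt "0 0.031 0.067 0 0 0 0" --pt "0 0.031 0.067 0 0 0 0"

```text
clock: 8.0
eef_pos: [486.5, 235.2, 182.8]
tcp_rot: [0.602, -0.372, 0.602, 0.371]
ft_force: [-0.1, -0.2, -0.3]
finger_gap: 0.0
```

```bash
cat >> h.py <<'E'
def comp(c,lo,hi,z,p,R):
    hsv=cv2.cvtColor(c["pixels"],cv2.COLOR_RGB2HSV).astype(int)
    m=(hsv[...,0]>=lo)&(hsv[...,0]<=hi)&(hsv[...,1]>140)&(hsv[...,2]>80)
    n,l,s,cc=cv2.connectedComponentsWithStats(m.astype(np.uint8))
    for i in range(1,n):
        if s[i,4]>150:
            X=at(c,*cc[i],z,p,R); print(s[i],cc[i].round(1),X.round(1),"tool delta",(R.T@(X-p)).round(1))
E
python3 - <<'E'
from h import *
p,R=pose();print(p);c=capture("wrist");save(c,"w2",None,1.2);comp(c,20,32,74,p,R)
E
```

```text
[486.47804791 235.17792519 182.81338246]
[258   0  39  23 703] [275.8   9.4] [363.7 318.9  74. ] tool delta [108.7 147.3  19.8]
[  415     0    97   282 15527] [478.4 109.9] [505.8 443.4  74. ] tool delta [108.6  76.2 194.9]
[ 365  138   44   37 1251] [386.9 155.3] [507.4 357.4  74. ] tool delta [108.7  36.2 118.7]
[239 175  34  36 944] [255.5 192.4] [486.4 240.7  74. ] tool delta [108.8   2.6   5. ]
```

View pics/w2.png

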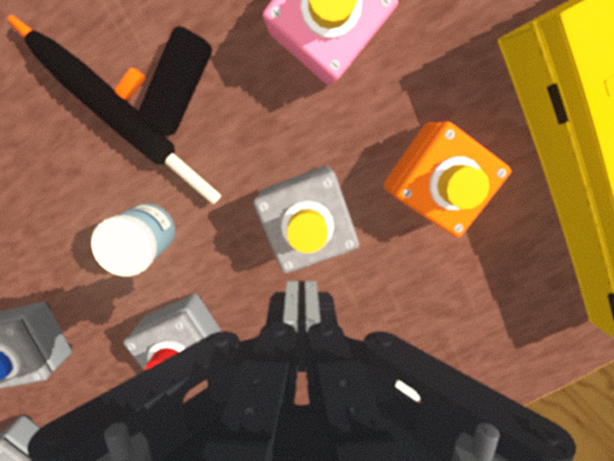

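The grey box with the yellow cap, at (307,231), is straight ahead of the fingertips. The orange box is at (465,185) and pink at (330,8), both well clear. I average the two estimates, shift about 3 mm, then descend and press the same way.

Call:
drive_tool --pt "0.02 0.001 0.003 0 0 0 0" --pt "0.045 0.001 0.003 0 0 0 0" --pt "0.07 0.001 0.003 0 0 0 0" --pt "0.088 0.001 0.003 0 0 0 0" --pt "0.094 0.001 0.003 0 0 0 0"

```text
clock: 8.68
eef_pos: [486.4, 238.4, 88.0]
tcp_rot: [0.601, -0.371, 0.602, 0.371]
ft_force: [0.3, 0.1, -0.1]
finger_gap: -0.003
```

Call:
drive_tool --pt "0.002 0 0 0 0 0 0" --pt "0.004 0 0 0 0 0 0" --pt "0.006 0 0 0 0 0 0" --pt "0.008 0 0 0 0 0 0" --pt "0.01 0 0 0 0 0 0"

```text
clock: 9.3
eef_pos: [487.1, 239.9, 79.4]
tcp_rot: [0.602, -0.372, 0.601, 0.372]
ft_force: [0.3, 0.3, 2.2]
finger_gap: 0.0
```

Call:
drive_tool --pt "0.001 0 0 0 0 0 0" --pt "0.002 0 0 0 0 0 0" --pt "0.003 0 0 0 0 0 0" --pt "0.004 0 0 0 0 0 0" --pt "0.005 0 0 0 0 0 0"

```text
clock: 9.93
eef_pos: [487.0, 239.8, 73.9]
tcp_rot: [0.602, -0.372, 0.601, 0.372]
ft_force: [1.5, 0.3, 3.1]
finger_gap: -0.002
```

Call:
drive_tool --pt "0.001 0 0 0 0 0 0" --pt "0.002 0 0 0 0 0 0" --pt "0.003 0 0 0 0 0 0" --pt "0.003 0 0 0 0 0 0"

```text
clock: 10.42
eef_pos: [487.1, 239.9, 71.5]
tcp_rot: [0.602, -0.372, 0.601, 0.372]
ft_force: [0.1, 0.5, 7.2]
finger_gap: -0.002
```

Call:
drive_tool --pt "-0.003 0 0 0 0 0 0" --pt "-0.008 0 0 0 0 0 0" --pt "-0.025 0 0 0 0 0 0" --pt "-0.06 0 0 0 0 0 0" --pt "-0.112 0 0 0 0 0 0"

```text
clock: 11.05
eef_pos: [485.2, 238.8, 183.1]
tcp_rot: [0.6, -0.372, 0.603, 0.372]
ft_force: [1.5, 0.6, 0.1]
finger_gap: -0.0
```

Call:
drive_tool --pt "0 -0.031 -0.036 0 0 0 0" --pt "0 -0.062 -0.072 0 0 0 0" --pt "0 -0.093 -0.108 0 0 0 0" --pt "0 -0.124 -0.144 0 0 0 0" --pt "0 -0.155 -0.18 0 0 0 0"

```text
clock: 11.68
eef_pos: [544.5, 7.8, 183.5]
tcp_rot: [0.602, -0.372, 0.601, 0.372]
ft_force: [0.0, 0.8, -1.3]
finger_gap: -0.001
```

Call:
drive_tool --pt "0 -0.031 -0.036 0 0 0 0" --pt "0 -0.062 -0.072 0 0 0 0" --pt "0 -0.093 -0.108 0 0 0 0" --pt "0 -0.124 -0.144 0 0 0 0" --pt "0 -0.154 -0.181 0 0 0 0"

```text
clock: 12.3
eef_pos: [601.5, -222.4, 183.4]
tcp_rot: [0.601, -0.372, 0.601, 0.372]
ft_force: [-0.1, 0.4, -0.4]
finger_gap: 0.002
```

Call:
drive_tool --pt "0 0 0 0 0 0 0" --pt "0 0 0 0 0 0 0"

```text
clock: 12.55
eef_pos: [601.2, -220.8, 182.8]
tcp_rot: [0.602, -0.371, 0.602, 0.372]
ft_force: [0.4, 0.9, -0.1]
finger_gap: 0.001
```

```bash
python3 - <<'E'
from h import *
p,R=pose();print(p);c=capture("wrist");save(c,"w3",None,1.2);comp(c,50,88,74,p,R)
E
```

```text
[ 601.23093785 -220.75231631  182.84591333]
[233 180  32  34 871] [248.3 196.7] [ 601.8 -222.5   74. ] tool delta [108.8  -1.4  -1.4]
```

View pics/w3.png

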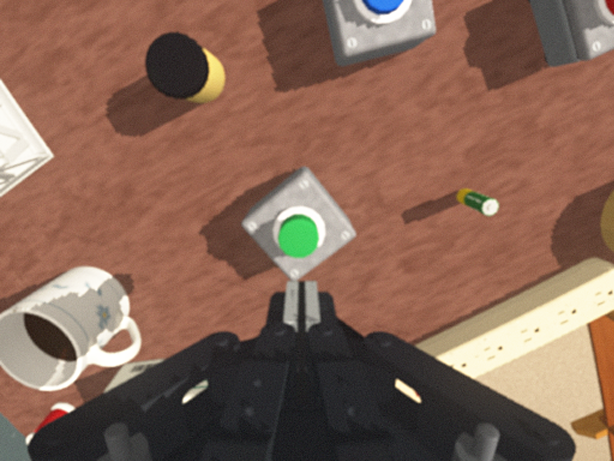

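The green cap at (299,237) is straight ahead of the tips, on the axis within 2 mm. The nearby mug, battery and jar are clear of the descent.

Call:
drive_tool --pt "0.02 -0.001 -0.001 0 0 0 0" --pt "0.045 -0.001 -0.001 0 0 0 0" --pt "0.07 -0.001 -0.001 0 0 0 0" --pt "0.088 -0.001 -0.001 0 0 0 0" --pt "0.094 -0.001 -0.001 0 0 0 0"

```text
clock: 13.22
eef_pos: [601.1, -221.7, 87.0]
tcp_rot: [0.601, -0.371, 0.602, 0.373]
ft_force: [-0.3, 1.3, -0.3]
finger_gap: 0.002
```

Call:
drive_tool --pt "0.002 0 0 0 0 0 0" --pt "0.004 0 0 0 0 0 0" --pt "0.006 0 0 0 0 0 0" --pt "0.008 0 0 0 0 0 0" --pt "0.01 0 0 0 0 0 0"

```text
clock: 13.85
eef_pos: [602.5, -223.0, 79.5]
tcp_rot: [0.602, -0.372, 0.601, 0.371]
ft_force: [-0.3, 0.9, 3.8]
finger_gap: -0.005
```

Call:
drive_tool --pt "0.001 0 0 0 0 0 0" --pt "0.002 0 0 0 0 0 0" --pt "0.003 0 0 0 0 0 0" --pt "0.004 0 0 0 0 0 0" --pt "0.005 0 0 0 0 0 0"

```text
clock: 14.48
eef_pos: [602.3, -222.9, 73.9]
tcp_rot: [0.602, -0.372, 0.601, 0.371]
ft_force: [0.9, -0.6, 2.9]
finger_gap: 0.0
```

Call:
drive_tool --pt "0.001 0 0 0 0 0 0" --pt "0.002 0 0 0 0 0 0" --pt "0.003 0 0 0 0 0 0" --pt "0.003 0 0 0 0 0 0"

```text
clock: 14.98
eef_pos: [602.4, -223.0, 71.6]
tcp_rot: [0.602, -0.372, 0.601, 0.371]
ft_force: [0.6, -0.3, 7.1]
finger_gap: 0.0
```

Bottomed at 7.1 N, the same as the others. I retreat and check.

Call:
drive_tool --pt "-0.003 0 0 0 0 0 0" --pt "-0.008 0 0 0 0 0 0" --pt "-0.025 0 0 0 0 0 0" --pt "-0.07 0 0 0 0 0 0" --pt "-0.13 0 0 0 0 0 0"

```text
clock: 15.6
eef_pos: [600.5, -222.2, 201.1]
tcp_rot: [0.601, -0.371, 0.603, 0.373]
ft_force: [1.1, -0.1, 0.0]
finger_gap: 0.001
```

Call:
drive_tool --pt "-0.03 0 0 0 0 0 0" --pt "-0.05 0 0 0 0 0 0" --pt "-0.05 0 0 0 0 0 0" --pt "-0.05 0 0 0 0 0 0"

```text
clock: 16.1
eef_pos: [601.2, -222.3, 249.0]
tcp_rot: [0.601, -0.371, 0.602, 0.373]
ft_force: [-0.2, 1.5, -1.0]
finger_gap: 0.003
```

```bash
python3 - <<'E'
from h import *
import pickle
S=capture("side");S0=pickle.load(open("side.pkl","rb"))
f=lambda c:cv2.resize(c["pixels"][125:305,190:370],None,fx=2.2,fy=2.2,interpolation=cv2.INTER_CUBIC)
cv2.imwrite("pics/end.png",np.hstack([f(S0),f(S)])[:,:,::-1]);print(sensors.get_obs()["clock"])
E
```

```text
16.15
```

View pics/end.png

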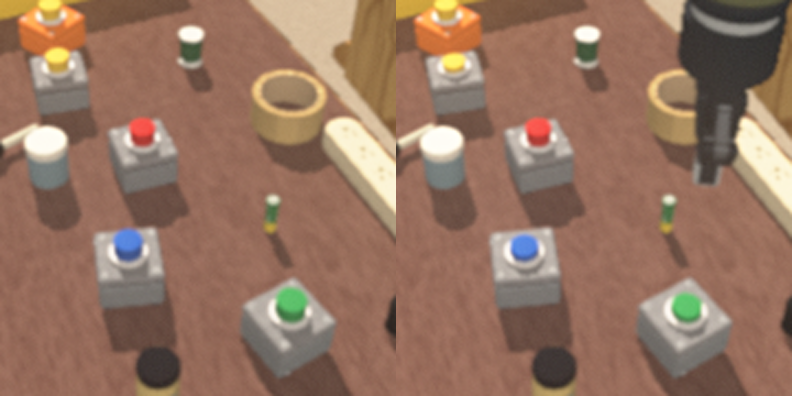

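Before (left) and after (right): the blue (525,247), yellow (455,63) and green (687,307) caps sit visibly lower, and red (538,132) is still out. The boxes and bystanders in view haven't moved, and the gripper is clear.

```bash
python3 -c "
from workcell import job
print(job.sign_off())"
```

```text
the job is handed in; nothing more can be done
None
```

I pressed the blue, yellow (grey box) and green buttons in that order with closed fingertips, then retreated and handed the job in at about 16 s of the 48 s allowed.

- **Buttons:** each button took a steady push of about 3 N. Near the end of travel the force rose to 7–8 N on the cushion, so all three had bottomed out, well below the 25 N limit.
- **Final check:** the before/after side picture shows all three caps lower and the red one still out. The four boxes and the bystanders in that view had not moved, and the gripper was clear of everything. The gauge case was mostly outside that view, so I did not check it again; the arm never went near it.
- **Disagreement:** the position estimates for the yellow button differed by up to 6 mm in y between cameras (234 to 241 mm). I aimed between them, at about 239 mm, well within the 32 mm cap. No check failed.

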